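# Put three bottles back on the stirrers of their size

## Task

The three amber bottles stand on the wrong magnetic stirrers. Put each on the stirrer of its own size - the largest bottle on the largest stirrer, the middle one on the middle stirrer, the smallest on the smallest - standing upright in the middle of the metal plate; the free cork mat is there to park one meanwhile and must be empty again at the end. Set the glass down without dropping it, and do not disturb the flask, the tip box or the tube rack.

Things in the scene. Friction and masses are not known exactly. Their poses are not given: they have to be found in the camera images.
- bottle_large: The largest amber glass screw-cap bottle: body 70 mm in diameter, 143 mm high over all, on top a ribbed blue cap 52 mm in diameter and 26 mm high (grasp it by the cap, from above; the sloping shoulder begins 35 mm below the top). About 0.3 to 0.6 kg. Origin: centre of its underside; z up. Stands at the start on the smallest stirrer.
- bottle_medium: The middle amber bottle: body 56 mm in diameter, 105 mm high over all, the same blue cap 52 mm in diameter and 26 mm high, shoulder from 35 mm below the top. About 0.14 to 0.28 kg. Origin: centre of its underside; z up. Stands at the start on the largest stirrer.
- bottle_small: The smallest amber bottle: body 36 mm in diameter, 74 mm high over all, blue cap 33 mm in diameter and 23 mm high, shoulder from 32 mm below the top. About 0.04 to 0.09 kg. Origin: centre of its underside; z up. Stands at the start on the middle stirrer.
- stirrer_large: Largest magnetic stirrer, fixed: white housing 156 mm wide and 200 mm deep with a grey control panel towards the robot, on it a flat round metal plate 145 mm in diameter whose top is 66 mm above the bench (the highest part). Origin: on the bench, straight under the plate's centre; z up, x from the control panel towards the plate.
- stirrer_medium: Middle magnetic stirrer, fixed: white housing 126 mm wide and 166 mm deep, flat round metal plate 115 mm in diameter, its top 55 mm above the bench. Origin: on the bench, straight under the plate's centre; axes as the largest.
- stirrer_small: Smallest magnetic stirrer, fixed: white housing 96 mm wide and 132 mm deep, flat round metal plate 85 mm in diameter, its top 42 mm above the bench. Origin: on the bench, straight under the plate's centre; axes as the largest.
- cork_mat: The free spot: round cork mat 120 mm in diameter, 8 mm thick, fixed flat on the bench, empty at the start. Origin: centre of its underside; z up. Stirrers and mat take four places, 0.2 m or more apart, in any order. Tallest thing among them: the largest bottle at its start, 185 mm above the bench; all else there stays below 175 mm.
- flask: Bystander, loose: small clear conical glass flask, 64 mm in diameter at the foot, 106 mm high, standing near the robot between the stirrers. Origin: centre of its underside; z up.
- tip_box: Bystander, loose: closed pipette-tip box, white with a clear bluish lid and yellow tips inside, 80 x 120 mm and 82 mm high. Origin: centre of its underside; z up.
- tube_rack: Bystander, loose: orange tube rack 86 x 86 mm holding three blue-capped tubes, 120 mm high over all. Origin: centre of its underside; z up. Equipment farther out (beyond x = 0.72 or 0.5 m to a side) reaches 310 mm.
There are look-alikes about, which are no part of the job. What is shaped like the bottle_small but red or yellow is not meant.

How it is judged (in metres and radians):
At the end, for the whole second after the job is handed in: Each bottle stands upright (within 0.1 rad) on the plate of the stirrer of its size, its axis within 15 mm of the plate's centre, at rest; the cork mat is therefore empty (horizontal distance between bottle_large and stirrer_large below 0.015 m and z of bottle_large in the frame of stirrer_large between 0.062 and 0.07 m and angle between each of bottle_large, bottle_medium, bottle_small's own z axis and vertical below 0.1 rad and linear speed of each of bottle_large, bottle_medium, bottle_small below 0.02 m/s and angular speed of each of bottle_large, bottle_medium, bottle_small below 0.15 rad/s and horizontal distance between bottle_medium and stirrer_medium below 0.015 m and z of bottle_medium in the frame of stirrer_medium between 0.051 and 0.059 m and horizontal distance between bottle_small and stirrer_small below 0.015 m and z of bottle_small in the frame of stirrer_small between 0.038 and 0.046 m); the robot touches nothing.
It fails at once if a bottle is tipped over (more than 45 degrees) (angle between any of bottle_large, bottle_medium, bottle_small's own z axis and vertical above 0.785 rad).
It fails at once if a bottle is dropped or slammed onto a stirrer or the mat (more than 60 N) (contact force between any of bottle_large, bottle_medium, bottle_small and stirrer_large above 60 N or contact force between any of bottle_large, bottle_medium, bottle_small and stirrer_medium above 60 N or contact force between any of bottle_large, bottle_medium, bottle_small and stirrer_small above 60 N or contact force between any of bottle_large, bottle_medium, bottle_small and cork_mat above 60 N).
It fails at once if the flask, the tip box or the tube rack is pushed more than 30 mm or tipped (distance of any of flask, tip_box, tube_rack from where it was at the start of the episode above 0.03 m or angle between any of flask, tip_box, tube_rack's own z axis and vertical above 0.5 rad).
It also fails if it takes over 120 s, if anything falls off the work surface, if the arm or the gripper's body presses on something with over 40 N, if the wrist force passes 120 N, or if a joint passes its speed limit or range.

## Robot

A 6-joint arm with a two-finger parallel gripper is mounted at the origin on the work surface. World frame = base frame: x ahead of the robot, y to its left, z up, the work surface at z = 0. Lengths are in mm, angles in rad, forces in N, time in s.
With the tool pointing down it reaches from about 350 to 775 mm from the base axis. Payload 7.3 kg.
Tool frame: the origin (TCP) lies on the centre line of the jaws, within the pads' length; the fingertips stand 11 mm ahead of it and the grasp point (between the pads) lies 8 mm behind it; z points along the fingers, y is the line along which they close (so a half turn about z gives the same grasp; the last joint's range is limited). The gripper opens to 92 mm and grips with 3 to 60 N. Pads are 19 mm wide; open, the fingers measure 130 mm over their backs; the gripper's body (75 mm by 190 mm) begins 47 mm behind the grasp point.
Start: joints at [-1.377, 0.342, 1.524, -0, 1.275, -0.146], TCP at [175.004, -494.992, 237.741] pointing down, gripper open.
Joint ranges: [-2.53, 2.53], [-0.77, 2.02], [0.04, 2.7], [-1, 4.14], [0.28, 2.66], [-3.11, 3.11]. Speed limits (rad/s): [2.57, 2.57, 3.14, 3.14, 3.14, 3.14].

## Interface

Orientations are given as [roll, pitch, yaw] about the fixed x, y, z axes, in that order (R = Rz(yaw) Ry(pitch) Rx(roll)).
In Python, from plant import bot gives the robot as it stands.
- The arm moves only by the tool step_arm, never from a script. Its argument "deltas" is a list of rows, each a list of 5 numbers: the opening, from 0 (shut) to 1 (fully open), then the shift along the tool's x, y, z each as a share of 0.5 m, from -1 to 1, then the turn about the tool's z as a share of pi/2 rad, from -1 to 1. In form: [[claw, x, y, z, turn], ...]. A call has 1 to 8 rows; each row shifts and turns the commanded pose from where the row before left it, along the tool's axes as they then stand; what a row does not reach is not made up. A row lasts 1/10 s, in which the tool goes at most 50 mm and 8.59 degrees, less where a joint would pass 70% of its speed; a pose out of reach is approached as far as the arm can. A call with a number of a shift or a turn outside -1 to 1 is refused whole. A call with a gripper value outside its range is refused whole. The fingers move at their own pace and stop on an object; the grip force is fixed at half the most. Time passes only in rows, so rows that do not move let the fingers close. It gives the time, the measured TCP pose, the force, the opening and the grip force at its end, in the units of the state.
- bot.get_obs(): the state, without advancing time (a new reading comes with each control period).
- bot.capture(name): name is "side" or "top" or "wrist"; returns (picture, depth): 420x560x3 uint8, red, green, blue; 420x560 float32, mm along the optical axis (not along the pixel's ray), 0 where there is no reading.
- bot.camera_params(name): a dict with "fov_y" (degrees; the focal length in pixels is half the picture's height over the tangent of half this angle, whatever the lens; pixels are square), "cx", "cy" (the principal point, pixels), "k1" (the pictures are not rectified: a ray, as slopes to the right and down, at radius r is drawn at 1 + k1 r^2 times it, then the intrinsics apply), "rvec" (rotation vector, rad) and "tvec" (3), from world to camera coordinates, as OpenCV has them. Camera axes: x right, y down, z forward; pixel columns grow to the right and rows downward; lengths in mm; the calibration is good to about 2 mm. A picture is of the moment at which its call begins: read the wrist's pose just before it. camera_params takes no time and is no camera call; for the wrist camera it gives the pose at the moment of the call.
- bot.close_job(): hands the job in; it is judged then, once.
The state is a dict: "time": time; "joint_positions": joint angles; "dq": joint speeds; "tau": joint torques, N m; "tool_pos": TCP position; "tcp_rot": TCP orientation; "contact_force": force on the tool from outside, world axes, zero at the start; "moment": the same for the moment, N m; "grip_width": finger opening in mm; "finger_force": force on a finger pad.
Only numpy, scipy, OpenCV 4.12 (cv2) and the standard library are available. Lean on these libraries where they do the work, as an engineer would, in place of code of your own. Each camera call takes 0.05 s, during which the arm holds its last target. There are 200 camera calls.

## Working session

There is one attempt and no reset: what is moved stays moved. The work goes in short steps, Python scripts to look and compute and a tool call to move; the robot and the scene stay as the last step left them, time stands still between calls to the robot, and variables do not carry over. Pictures are saved under pics/ and viewed, at most 14 in all, crops included, and the job is handed in when it is done.

Besides the shell and the picture viewer there is one more tool, called after "Call:" by a JSON object that holds its "method" and its "body". step_arm: Moves the arm, as the interface text tells. Shift numbers are shares of 0.5 m and turn numbers shares of pi/2 rad, none past 1 either way. Its arguments: {"type":"object","properties":{"deltas":{"type":"array","items":{"type":"array","items":{"type":"number","minimum":-1,"maximum":1}}}},"required":["deltas"]}

```bash
ls; mkdir -p pics; cat > h.py <<'E'
import numpy as np, cv2
from plant import bot
def cam(n):
    p=bot.camera_params(n); im,d=bot.capture(n)
    return p,im,d
def rays(p,uv):
    f=210/np.tan(np.radians(p['fov_y'])/2)
    K=np.array([[f,0,p['cx']],[0,f,p['cy']],[0,0,1.]])
    n=cv2.undistortPoints(np.float64(uv).reshape(-1,1,2),K,np.array([p['k1'],0,0,0.]))[:,0]
    R=cv2.Rodrigues(np.float64(p['rvec']))[0]; t=np.float64(p['tvec']).ravel()
    return -R.T@t, np.c_[n,np.ones(len(n))]@R   # centre, rays with unit depth
def onplane(p,uv,z):
    c,r=rays(p,uv); return c+r*((z-c[2])/r[:,2:])
def bydepth(p,uv,d):
    c,r=rays(p,uv); return c+r*np.float64(d).reshape(-1,1)
E
python3 - <<'E'
from h import *
for n in("top","side"):
    p,im,d=cam(n); print(n,p); cv2.imwrite(f'pics/{n}1.png',im[...,::-1]); np.save(n+'_d.npy',d)
o=bot.get_obs(); print(o)
E
```

```text
pics
top {'fov_y': 42.5782000464081, 'cx': 289.1618305434627, 'cy': 196.6753739680661, 'k1': 0.04879386235808044, 'rvec': array([ 2.11469536, -2.17921022,  0.11317321]), 'tvec': array([  63.8539695 ,  531.32811206, 1584.11831826])}
side {'fov_y': 47.755700912440716, 'cx': 279.76014448097953, 'cy': 211.7839363778151, 'k1': -0.015715927760693728, 'rvec': array([ 0.86965167, -2.39203668,  1.19978806]), 'tvec': array([428.36895177, 248.37510548, 972.18257711])}
{'time': 0.1, 'joint_positions': array([-1.37700240e+00,  3.42647371e-01,  1.52490318e+00,  1.53846957e-05,
        1.27539364e+00, -1.46003264e-01]), 'dq': array([-0.0008025 , -0.00176622, -0.00153657,  0.00014634,  0.00058445,
       -0.00088243]), 'tau': array([ 2.36469292e-03, -4.32005703e+01, -2.44693100e+01,  7.19768484e-02,
        5.27594984e-02, -3.11957137e-05]), 'tool_pos': array([ 174.93831933, -494.63855819,  237.12378469]), 'tcp_rot': array([-3.14025763e+00, -2.11184772e-04,  3.39792565e-01]), 'contact_force': array([-0.16555989,  0.3087376 ,  0.31583037]), 'moment': array([-0.00663217,  0.05009653,  0.07846858]), 'finger_force': 0.0, 'grip_width': 91.75981781903135}
```

View pics/top1.png

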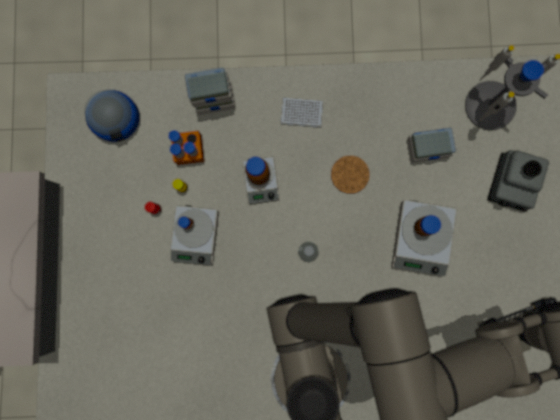

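View pics/side1.png

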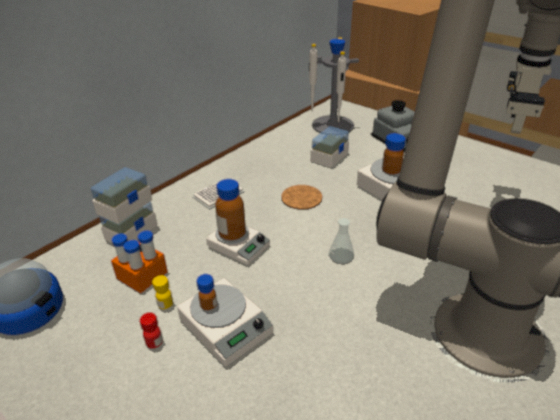

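The top view has image up = +x and left = +y.

- **Bottles:** the large one is at about (257,168) on the small stirrer, the small one at (185,223) on the medium stirrer, and the medium one at (429,224) on the large stirrer.
- **Other places:** cork mat at (350,174), flask at (308,251), orange rack at (187,147), tip box at (433,145).
- **Possible mistakes for bottle_small:** the yellow bottle (180,185), the red bottle (152,208), the blue-capped rack tubes (180,140) and the blue stand top (531,72). I choose the amber blue-capped bottle on the stirrer at (185,223).

The next crop checks that choice.

```bash
python3 - <<'E'
from h import *
im=cv2.imread('pics/top1.png'); p=bot.camera_params('top'); d=np.load('top_d.npy')
cr=[im[y-50:y+50,x-60:x+60] for x,y in((195,232),(260,178),(426,235),(350,174))]
cr=[cv2.resize(c,None,fx=3.3,fy=3,interpolation=cv2.INTER_CUBIC) for c in cr]
cv2.imwrite('pics/crop1.png',np.vstack([np.hstack(cr[:2]),np.hstack(cr[2:])]))
hsv=cv2.cvtColor(im,cv2.COLOR_BGR2HSV)
m=cv2.inRange(hsv,(100,140,60),(125,255,255))
n,l,s,c=cv2.connectedComponentsWithStats(m)
for i in range(1,n):
    if s[i,4]>25:
        z=d[l==i]; q=bydepth(p,[c[i]],[np.median(z)])[0]; print('blue',c[i].round(1),s[i,4],q.round(0))
for nm,(x,y),h in(('cap large',(257,163),185),('med',(431,222),171),('small',(184,221),129)):
    i=np.bincount(l[y-8:y+9,x-8:x+9].ravel())[1:].argmax()+1
    print(nm,onplane(p,[c[i]],h-6).round(1))
m=cv2.inRange(hsv,(8,110,90),(20,255,255)); n,l,s,c=cv2.connectedComponentsWithStats(m)
for i in range(1,n):
    if s[i,4]>60: print('orange',c[i].round(1),s[i,4],onplane(p,[c[i]],8).round(0))
# depth cloud around stirrers
for nm,(x,y) in(('L',(426,240)),('M',(194,238)),('S',(262,190))):
    vv,uu=np.mgrid[y-45:y+46,x-45:x+46]; uv=np.c_[uu.ravel(),vv.ravel()]
    P=bydepth(p,uv,d[vv,uu].ravel()); h=np.histogram(P[:,2],bins=np.arange(-10,100,4)); print(nm,h[0])
E
```

```text
blue [532.4  69.9] 318 [ 799. -576.  309.]
blue [129.6 115.9] 209 [790. 521.  60.]
blue [100.6 134.2] 70 [736. 607.  61.]
blue [174.1 135.8] 81 [710. 373. 120.]
blue [189.2 147.2] 85 [675. 330. 120.]
blue [175.5 149. ] 86 [671. 370. 120.]
blue [255.2 165.9] 253 [602. 136. 186.]
blue [183.7 221.8] 91 [459. 345. 129.]
blue [430.4 224.3] 264 [ 428. -334.  171.]
cap large [[602.9 136.2 179. ]]
med [[ 428.8 -335.8  165. ]]
small [[459.5 346.1 123. ]]
orange [193.1 140.9] 210 [[720. 341.   8.]]
orange [349.8 174.1] 1100 [[ 600. -139.    8.]]
L [ 143  945 1719 1250  309   43   15   16   15   13   23   44   83   95
  126  208  471  605  734  667  240   28   11    0    2    7    8]
M [ 173 1014 2211 1671  472   69   15   23   22   35   54   99  136  277
  429  476  498  260   46   16   26   27   16   15    5   10    6]
S [ 263 1326 2621 1918  600   69   22   23   62  106  185  212  151   75
   26   10    3    4    4    3    8    8    7    3    7    4    4]
```

View pics/crop1.png

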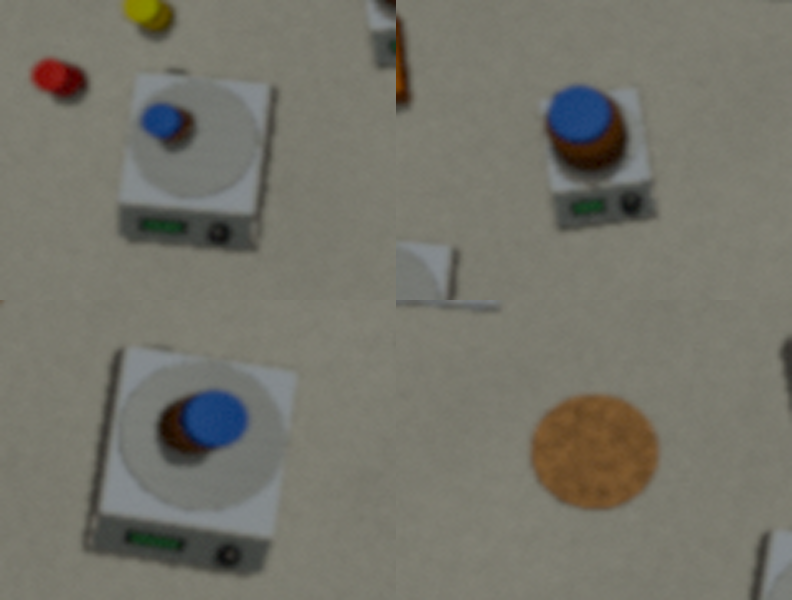

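The crop confirms amber bottles with blue caps on all three stirrers, with the red and yellow look-alikes standing on the bench at upper left. The plate outlines are clear except on the small stirrer. Order: medium → cork, large → large stirrer, small → small stirrer, medium → medium stirrer.

```bash
python3 - <<'E'
from h import *
im=cv2.imread('pics/top1.png'); p=bot.camera_params('top')
for nm,(x,y),h in(('L',(427,230),66),('M',(194,228),55),('S',(262,178),42)):
    b=cv2.resize(im[y-45:y+45,x-45:x+45],None,fx=6,fy=6,interpolation=cv2.INTER_CUBIC)
    hsv=cv2.cvtColor(b,cv2.COLOR_BGR2HSV)
    # housing: bright, slightly bluish white
    print(nm, hsv[270,30],hsv[240,60:480:30].tolist())
E
```

```text
L [ 26  29 123] [[28, 25, 122], [25, 33, 94], [60, 9, 120], [45, 9, 120], [45, 9, 119], [15, 226, 35], [109, 208, 76], [107, 194, 121], [108, 201, 119], [107, 218, 116], [105, 24, 108], [48, 11, 115], [83, 8, 127], [28, 26, 126]]
M [ 30  27 125] [[26, 29, 124], [30, 24, 127], [28, 24, 126], [30, 15, 121], [110, 167, 110], [108, 205, 118], [110, 183, 82], [21, 23, 78], [45, 13, 119], [42, 11, 119], [38, 9, 119], [90, 6, 131], [28, 29, 107], [28, 26, 120]]
S [ 28  27 121] [[28, 25, 121], [30, 25, 123], [30, 26, 120], [28, 28, 120], [8, 99, 62], [108, 193, 111], [107, 195, 119], [120, 116, 57], [14, 241, 55], [48, 11, 121], [28, 26, 117], [28, 24, 125], [28, 25, 121], [25, 27, 124]]
```

Call:
{"method": "step_arm", "body": {"deltas": [[1, 0.08, 0, 0, 0.072], [1, 0.08, 0, 0, 0.072], [1, 0.08, 0, 0, 0.072], [1, 0.08, 0, 0, 0], [1, 0.08, 0, 0, 0], [1, 0.0, -0.08, 0, 0], [1, 0.0, -0.08, 0, 0], [1, 0, 0, 0, 0]]}}

```text
time: 0.9
tool_pos: [371.5, -383.5, 236.9]
tcp_rot: [-3.137, 0.002, 0.004]
contact_force: [-0.2, -0.3, 0.3]
grip_width: 91.7
finger_force: 0.0
```

```bash
python3 - <<'E'
from h import *
p,im,d=cam('wrist'); cv2.imwrite('pics/w1.png',im[...,::-1]); np.save('w1_d.npy',d); print(p, bot.get_obs()['tool_pos'])
E
```

```text
{'fov_y': 68.91387055700358, 'cx': 277.4592305399085, 'cy': 207.8464190206733, 'k1': -0.0648512518354345, 'rvec': array([-2.07644598,  2.06940318,  0.29475379]), 'tvec': array([-382.92200436,  320.9767861 ,  493.38322319])} [ 371.64303963 -386.06545694  237.5727138 ]
```

View pics/w1.png

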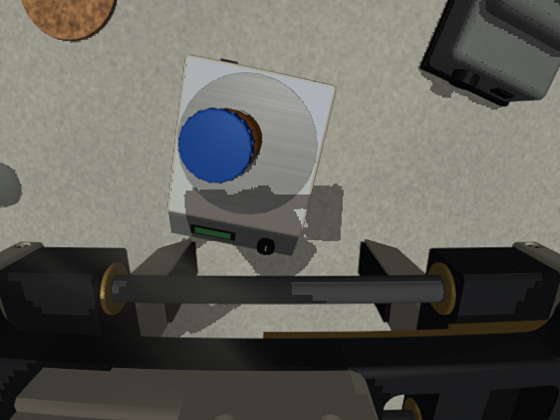

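The wrist view shows the medium bottle's cap at about (216,146) and the large plate, radius about 70 px, centred near (248,143). The cork is at upper left. I fit circles of known radius in the plate and cap planes.

```bash
cat >> h.py <<'E'
from scipy.optimize import least_squares
def fitcirc(p,edges,z,r,c0,tol=8):
    v,u=np.nonzero(edges); P=onplane(p,np.c_[u,v],z)[:,:2]; c=np.float64(c0)
    P=P[np.hypot(*(P-c).T)<r+30]
    for t in (3*tol,2*tol,tol,tol,tol/2,tol/2,tol/2):
        q=P[abs(np.hypot(*(P-c).T)-r)<t]
        c=least_squares(lambda c:np.hypot(*(q-c).T)-r,c,loss='soft_l1').x
    a=np.arctan2(*(q-c).T[::-1]); res=np.hypot(*(q-c).T)-r
    return c.round(1),len(q),len(np.unique((a*180/np.pi//10))),abs(res).mean().round(2)
def bluemask(im):
    return cv2.inRange(cv2.cvtColor(im,cv2.COLOR_RGB2HSV),(95,100,40),(130,255,255))
def edges_of(mask): return mask & ~cv2.erode(mask,np.ones((3,3),np.uint8))
def plate(p,im,z,r,c0,tol=8): return fitcirc(p,cv2.Canny(im,25,60),z,r,c0,tol)
def cap(p,im,z,r,c0,tol=5): return fitcirc(p,edges_of(bluemask(im)),z,r,c0,tol)
def prt(n,*a): print(n,*a)
E
python3 - <<'E'
from h import *
p=bot.camera_params('wrist'); im=cv2.imread('pics/w1.png')[...,::-1].copy()
t=bot.camera_params('top'); it=cv2.imread('pics/top1.png')[...,::-1].copy()
c0=onplane(p,[(248,143)],66)[0,:2]; k0=onplane(p,[(216,146)],171)[0,:2]
prt('L wrist',c0,plate(p,im,66,72.5,c0)); prt('cap wrist',k0,cap(p,im,171,26,k0))
for n,(u,v),h,r in(('L',(427.5,230.3),66,72.5),('M',(194.2,228.3),55,57.5),('cork',(349.8,174.1),8,60)):
    c0=onplane(t,[(u,v)],h)[0,:2]; prt(n+' top',c0,plate(t,it,h,r,c0))
for n,(u,v),h,r in(('med',(430.4,224.3),171,26),('large',(255.2,165.9),185,26),('small',(183.7,221.8),129,16.5)):
    c0=onplane(t,[(u,v)],h)[0,:2]; prt(n+' top',c0,cap(t,it,h,r,c0))
E
```

```text
L wrist [ 423.64898436 -354.79408582] (array([ 420.1, -353.4]), 686, 36, np.float64(1.02))
cap wrist [ 428.91092262 -342.553725  ] (array([ 429. , -342.4]), 309, 36, np.float64(0.57))
L top [ 418.35309507 -350.11296845] (array([ 419.7, -346.8]), 167, 32, np.float64(1.17))
M top [445.22729805 330.04235025] (array([445.6, 332.3]), 114, 31, np.float64(1.24))
cork top [ 599.99918936 -139.00412142] (array([ 600. , -138.7]), 137, 36, np.float64(1.21))
med top [ 428.44040577 -334.26250105] (array([ 428.3, -334.3]), 54, 31, np.float64(1.07))
large top [601.88105443 135.77062294] (array([601.9, 136. ]), 51, 35, np.float64(1.14))
small top [459.08012237 344.94963316] (array([456.6, 346.1]), 27, 24, np.float64(0.9))
```

```bash
python3 - <<'E'
from h import *
print(bot.get_obs()['tool_pos'],bot.get_obs()['tcp_rot'])
p,im,d=cam('wrist')
prt('L',plate(p,im,66,72.5,(420,-350))); prt('cap',cap(p,im,171,26,(429,-338)))
prt('cork',plate(p,im,8,60,(600,-139)))
c,r=rays(p,[(277,208)]);print(c,r)
m=bluemask(im); v,u=np.nonzero(m); print(np.median(bydepth(p,np.c_[u,v],d[v,u]),axis=0))
E
```

```text
[ 371.64303963 -386.06545694  237.5727138 ] [-3.14053534e+00  7.11404291e-04  3.14969529e-03]
L (array([ 419.8, -350.3]), 682, 36, np.float64(1.05))
cap (array([ 428.9, -339.8]), 310, 36, np.float64(0.58))
cork (array([ 609.3, -147.9]), 252, 14, np.float64(1.86))
[ 445.71931516 -385.08520571  385.08833034] [[-0.27528354  0.0012826  -0.96136353]]
[ 429.67444705 -340.04102113  171.46648893]
```

Call:
{"method": "step_arm", "body": {"deltas": [[1, 0.06, -0.047, 0, 0], [1, 0.055, -0.047, 0, 0], [1, 0, 0, 0.04, 0], [1, 0, 0, 0.04, 0], [1, 0, 0, 0.04, 0], [1, 0, 0, 0.03, 0], [1, 0, 0, 0.02, 0], [1, 0, 0, 0, 0]]}}

```text
time: 1.8
tool_pos: [428.3, -341.5, 151.4]
tcp_rot: [-3.14, 0.002, -0.001]
contact_force: [-0.5, -0.6, -0.4]
grip_width: 91.6
finger_force: 0.0
```

Call:
{"method": "step_arm", "body": {"deltas": [[0, 0, 0, 0, 0], [0, 0, 0, 0, 0], [0, 0, 0, 0, 0], [0, 0, 0, 0, 0], [0, 0, 0, 0, 0], [0, 0, 0, 0, 0]]}}

```text
time: 2.4
tool_pos: [428.9, -340.9, 152.9]
tcp_rot: [3.142, -0.0, 0.001]
contact_force: [1.0, 0.9, 1.1]
grip_width: 51.3
finger_force: 30.0
```

Call:
{"method": "step_arm", "body": {"deltas": [[0, 0, 0, -0.02, 0], [0, 0, 0, -0.04, 0], [0, 0, 0, -0.06, 0], [0, 0, 0, -0.06, 0], [0, 0.03, -0.03, 0, 0], [0, 0.05, -0.06, 0, 0], [0, 0.06, -0.07, 0, 0], [0, 0.06, -0.07, 0, 0]]}}

```text
time: 3.2
tool_pos: [529.4, -225.0, 243.2]
tcp_rot: [3.141, -0.0, -0.001]
contact_force: [-0.4, -0.7, -3.1]
grip_width: 51.6
finger_force: 30.0
```

Call:
{"method": "step_arm", "body": {"deltas": [[0, 0.06, -0.07, 0, 0], [0, 0.05, -0.06, 0, 0], [0, 0.03, -0.042, 0, 0], [0, 0, 0, 0.04, 0], [0, 0, 0, 0.06, 0], [0, 0, 0, 0.06, 0], [0, 0, 0, 0.06, 0], [0, 0, 0, 0.04, 0]]}}

```text
time: 4.0
tool_pos: [597.7, -139.6, 110.6]
tcp_rot: [-3.141, 0.003, 0.001]
contact_force: [-1.3, -0.2, -2.7]
grip_width: 51.6
finger_force: 30.0
```

Call:
{"method": "step_arm", "body": {"deltas": [[0, 0, 0, 0.014, 0], [0, 0, 0, 0.008, 0], [0, 0, 0, 0.006, 0], [0, 0, 0, 0.004, 0], [0, 0, 0, 0, 0], [0, 0, 0, 0, 0]]}}

```text
time: 4.6
tool_pos: [599.1, -140.1, 97.4]
tcp_rot: [3.141, -0.001, 0.001]
contact_force: [0.1, 0.4, -2.6]
grip_width: 51.2
finger_force: 30.0
```

Call:
{"method": "step_arm", "body": {"deltas": [[0, 0, 0, 0.002, 0], [0, 0, 0, 0.002, 0], [0, 0, 0, 0, 0]]}}

```text
time: 4.9
tool_pos: [598.9, -140.0, 95.0]
tcp_rot: [3.141, -0.0, 0.001]
contact_force: [-0.4, 0.5, -0.6]
grip_width: 51.4
finger_force: 30.0
```

Call:
{"method": "step_arm", "body": {"deltas": [[1, 0, 0, 0, 0], [1, 0, 0, 0, 0], [1, 0, 0, 0, 0], [1, 0, 0, 0, 0], [1, 0, 0, -0.04, 0], [1, 0, 0, -0.08, 0], [1, 0, 0, -0.09, 0], [1, 0, 0, -0.09, 0]]}}

```text
time: 5.7
tool_pos: [598.4, -139.9, 246.2]
tcp_rot: [-3.141, 0.001, 0.0]
contact_force: [1.4, -0.7, 0.4]
grip_width: 91.4
finger_force: 0.0
```

Call:
{"method": "step_arm", "body": {"deltas": [[1, -0.02, -0.06, -0.03, 0], [1, -0.02, -0.08, 0, 0], [1, -0.02, -0.08, 0, 0], [1, -0.02, -0.08, 0, 0], [1, -0.02, -0.08, 0, 0], [1, -0.008, -0.09, 0, 0], [1, 0, -0.082, 0, 0], [1, 0, 0, 0, 0]]}}

```text
time: 6.5
tool_pos: [543.9, 140.6, 259.9]
tcp_rot: [-3.14, -0.0, 0.006]
contact_force: [0.3, -0.9, -0.8]
grip_width: 91.5
finger_force: 0.0
```

```bash
python3 - <<'E'
from h import *
bot.capture('wrist'); bot.capture('wrist')
print(bot.get_obs()['tool_pos'])
p,im,d=cam('wrist'); cv2.imwrite('pics/w2.png',im[...,::-1])
prt('capL',cap(p,im,185,26,(602,136)))
prt('S',plate(p,im,42,42.5,(595,130)))
E
```

```text
[544.44265953 136.68955196 259.68018621]
capL (array([603.8, 135.1]), 305, 36, np.float64(0.9))
S (array([594.1, 133.4]), 365, 36, np.float64(1.16))
```

View pics/w2.png

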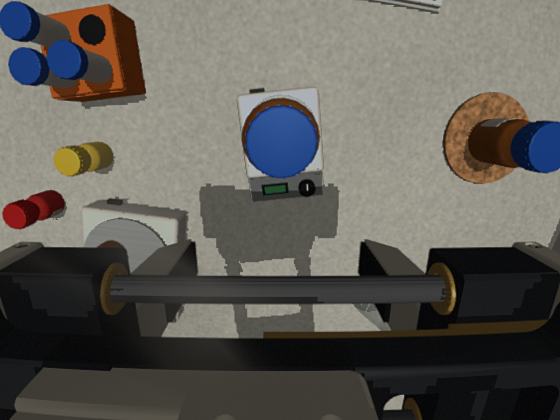

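The large cap is at (281,140) and fits at (604,135). The medium bottle stands upright on the cork at (490,140).

Call:
{"method": "step_arm", "body": {"deltas": [[1, 0.06, 0.002, 0, 0], [1, 0.058, 0, 0, 0], [1, 0, 0, 0.05, 0], [1, 0, 0, 0.05, 0], [1, 0, 0, 0.04, 0], [1, 0, 0, 0.028, 0], [1, 0, 0, 0.02, 0], [1, 0, 0, 0, 0]]}}

```text
time: 7.45
tool_pos: [603.2, 133.6, 164.3]
tcp_rot: [3.141, 0.003, -0.001]
contact_force: [-0.3, -0.5, -0.3]
grip_width: 91.9
finger_force: 0.0
```

Call:
{"method": "step_arm", "body": {"deltas": [[0, 0, 0, 0, 0], [0, 0, 0, 0, 0], [0, 0, 0, 0, 0], [0, 0, 0, 0, 0], [0, 0, 0, 0, 0], [0, 0, 0, 0, 0], [0, 0, 0, 0, 0]]}}

```text
time: 8.15
tool_pos: [603.7, 134.9, 165.9]
tcp_rot: [3.141, -0.0, 0.001]
contact_force: [-0.4, -0.9, 1.2]
grip_width: 51.2
finger_force: 30.0
```

Call:
{"method": "step_arm", "body": {"deltas": [[0, 0, 0, -0.02, 0], [0, 0, 0, -0.05, 0], [0, 0, 0, -0.06, 0], [0, 0, 0, -0.06, 0], [0, 0, 0, -0.04, 0], [0, -0.011, 0.03, 0, 0], [0, -0.023, 0.06, 0, 0], [0, -0.029, 0.075, 0, 0]]}}

```text
time: 8.95
tool_pos: [570.8, 52.1, 279.0]
tcp_rot: [-3.142, 0.003, 0.003]
contact_force: [0.5, -2.1, -4.9]
grip_width: 51.3
finger_force: 30.0
```

Call:
{"method": "step_arm", "body": {"deltas": [[0, -0.03, 0.08, 0, 0], [0, -0.03, 0.08, 0, 0], [0, -0.03, 0.08, 0, 0], [0, -0.03, 0.08, 0, 0], [0, -0.03, 0.08, 0, 0], [0, -0.03, 0.08, 0, 0], [0, -0.03, 0.08, 0, 0], [0, -0.03, 0.08, 0, 0]]}}

```text
time: 9.75
tool_pos: [450.2, -268.8, 279.5]
tcp_rot: [-3.14, 0.002, 0.0]
contact_force: [0.2, 0.3, -4.9]
grip_width: 51.5
finger_force: 30.0
```

Call:
{"method": "step_arm", "body": {"deltas": [[0, -0.03, 0.075, 0, 0], [0, -0.02, 0.055, 0, 0], [0, -0.014, 0.033, 0, 0], [0, 0, 0, 0.03, 0], [0, 0, 0, 0.05, 0], [0, 0, 0, 0.04, 0], [0, 0, 0, 0.02, 0], [0, 0, 0, 0, 0]]}}

```text
time: 10.55
tool_pos: [419.1, -348.3, 208.7]
tcp_rot: [-3.138, 0.003, 0.0]
contact_force: [0.5, -0.0, -5.2]
grip_width: 51.3
finger_force: 30.0
```

Call:
{"method": "step_arm", "body": {"deltas": [[0, 0, 0, 0.016, 0], [0, 0, 0, 0.01, 0], [0, 0, 0, 0.006, 0], [0, 0, 0, 0.004, 0], [0, 0, 0, 0.003, 0], [0, 0, 0, 0, 0], [0, 0, 0, 0, 0]]}}

```text
time: 11.25
tool_pos: [420.5, -349.1, 191.4]
tcp_rot: [3.141, -0.0, 0.001]
contact_force: [0.3, 0.1, -5.4]
grip_width: 51.7
finger_force: 30.0
```

Call:
{"method": "step_arm", "body": {"deltas": [[0, 0, 0, 0.002, 0], [0, 0, 0, 0.002, 0], [0, 0, 0, 0, 0]]}}

```text
time: 11.55
tool_pos: [420.6, -349.3, 189.9]
tcp_rot: [3.141, -0.001, 0.0]
contact_force: [-0.7, 1.1, -0.7]
grip_width: 51.4
finger_force: 30.0
```

Call:
{"method": "step_arm", "body": {"deltas": [[1, 0, 0, 0, 0], [1, 0, 0, 0, 0], [1, 0, 0, 0, 0], [1, 0, 0, 0, 0], [1, 0, 0, -0.03, 0], [1, 0, 0, -0.07, 0], [1, -0.05, 0, -0.07, 0], [1, -0.06, 0, -0.03, 0]]}}

```text
time: 12.35
tool_pos: [366.0, -349.8, 292.2]
tcp_rot: [3.138, -0.003, 0.002]
contact_force: [0.5, 0.0, -0.1]
grip_width: 91.5
finger_force: 0.0
```

```bash
python3 - <<'E'
from h import *
for i in range(3): bot.capture('wrist')
print(bot.get_obs()['tool_pos'])
p,im,d=cam('wrist')
prt('capL',cap(p,im,66+143,26,(420,-349))); prt('L',plate(p,im,66,72.5,(420,-349)))
p,im,d=cam('top'); cv2.imwrite('pics/top2.png',im[...,::-1])
prt('S',plate(p,im,42,42.5,(597,132)))
E
```

```text
[ 364.80476208 -349.56539092  290.65251575]
capL (array([ 420.6, -349. ]), 288, 36, np.float64(0.94))
L (array([ 419.9, -350. ]), 568, 36, np.float64(0.88))
S (array([604.7, 134.3]), 91, 35, np.float64(1.54))
```

View pics/top2.png

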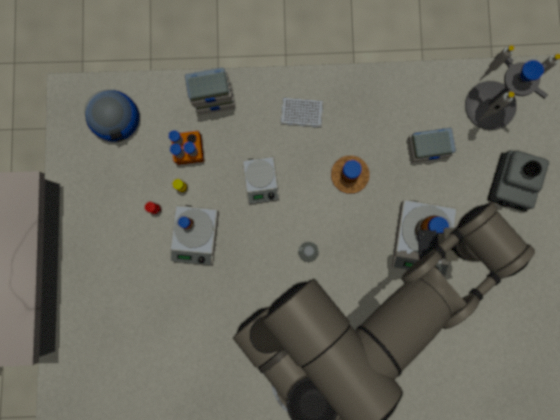

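The large bottle now stands on the large plate, 1.2 mm off centre, and the small stirrer at (260,177) is free. Next is the small bottle.

Call:
{"method": "step_arm", "body": {"deltas": [[1, 0.005, -0.05, 0, 0], [1, 0.005, -0.09, 0, 0], [1, 0.005, -0.09, 0, 0], [1, 0.005, -0.09, 0, 0], [1, 0.005, -0.09, 0, 0], [1, 0.005, -0.09, 0, 0], [1, 0.005, -0.09, 0, 0], [1, 0.005, -0.09, 0, 0]]}}

```text
time: 13.4
tool_pos: [385.2, -6.8, 288.4]
tcp_rot: [-3.141, 0.001, 0.001]
contact_force: [0.5, -0.8, 1.3]
grip_width: 91.5
finger_force: 0.0
```

Call:
{"method": "step_arm", "body": {"deltas": [[1, 0.005, -0.09, 0, 0], [1, 0.005, -0.09, 0, 0], [1, 0.005, -0.09, 0, 0], [1, 0.005, -0.09, 0, 0], [1, 0.005, -0.08, 0.04, 0], [1, 0.005, -0.08, 0.04, 0], [1, 0, -0.08, 0.05, 0], [1, 0, -0.08, 0.04, 0]]}}

```text
time: 14.2
tool_pos: [399.0, 333.2, 201.5]
tcp_rot: [3.14, 0.003, 0.002]
contact_force: [0.5, 0.4, 0.9]
grip_width: 91.5
finger_force: 0.0
```

Call:
{"method": "step_arm", "body": {"deltas": [[1, 0, -0.031, 0, 0], [1, 0, 0, 0, 0], [1, 0, 0, 0, 0]]}}

```text
time: 14.5
tool_pos: [400.0, 346.2, 204.1]
tcp_rot: [3.141, 0.0, 0.001]
contact_force: [0.2, -0.5, -0.0]
grip_width: 91.7
finger_force: 0.0
```

```bash
python3 - <<'E'
from h import *
for i in range(2): bot.capture('wrist')
print(bot.get_obs()['tool_pos'])
p,im,d=cam('wrist'); cv2.imwrite('pics/w3.png',im[...,::-1])
prt('cap s',cap(p,im,129,16.5,(457,346))); prt('M',plate(p,im,55,57.5,(445.6,332)))
prt('S',plate(p,im,42,42.5,(600,134)))
E
```

```text
[400.44697038 345.50754723 204.83059409]
cap s (array([459.5, 345.7]), 193, 36, np.float64(0.73))
M (array([446.6, 332. ]), 586, 36, np.float64(0.93))
S (array([595.6, 129. ]), 182, 15, np.float64(1.94))
```

View pics/w3.png

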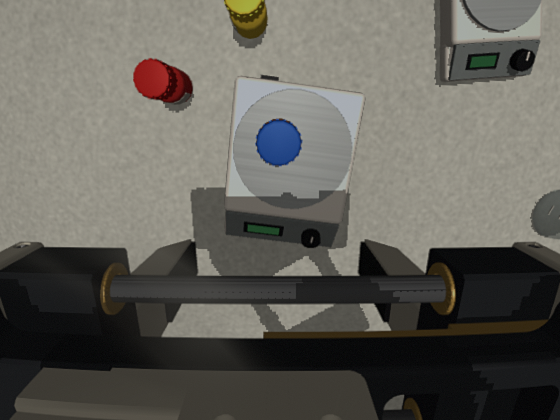

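The small cap is at (279,142), fitting at (459.5,345.7), and plate M is at (446.6,332). The red and yellow look-alikes stand clear.

Call:
{"method": "step_arm", "body": {"deltas": [[1, 0.06, 0, 0, 0], [1, 0.058, 0, 0, 0], [1, 0, 0, 0.05, 0], [1, 0, 0, 0.05, 0], [1, 0, 0, 0.04, 0], [1, 0, 0, 0.026, 0], [1, 0, 0, 0.02, 0], [1, 0, 0, 0, 0]]}}

```text
time: 15.45
tool_pos: [458.8, 345.8, 110.6]
tcp_rot: [3.141, 0.001, -0.0]
contact_force: [0.3, -0.3, 0.0]
grip_width: 91.8
finger_force: 0.0
```

Call:
{"method": "step_arm", "body": {"deltas": [[0, 0, 0, 0, 0], [0, 0, 0, 0, 0], [0, 0, 0, 0, 0], [0, 0, 0, 0, 0], [0, 0, 0, 0, 0], [0, 0, 0, 0, 0], [0, 0, 0, 0, 0], [0, 0, 0, 0, 0]]}}

```text
time: 16.25
tool_pos: [459.0, 346.4, 111.2]
tcp_rot: [3.141, -0.0, 0.001]
contact_force: [-0.5, 0.2, 0.3]
grip_width: 32.4
finger_force: 25.8
```

Call:
{"method": "step_arm", "body": {"deltas": [[0, 0, 0, -0.02, 0], [0, 0, 0, -0.05, 0], [0, 0, 0, -0.05, 0], [0, 0, 0, -0.04, 0], [0, 0.02, 0.04, 0, 0], [0, 0.03, 0.08, 0, 0], [0, 0.03, 0.08, 0, 0], [0, 0.03, 0.08, 0, 0]]}}

```text
time: 17.05
tool_pos: [514.5, 205.2, 192.1]
tcp_rot: [-3.141, -0.001, 0.001]
contact_force: [1.3, -0.0, -1.4]
grip_width: 32.1
finger_force: 30.0
```

Call:
{"method": "step_arm", "body": {"deltas": [[0, 0.03, 0.08, 0, 0], [0, 0.022, 0.064, 0, 0], [0, 0, 0, 0, 0], [0, 0, 0, 0, 0], [0, 0, 0, 0, 0]]}}

```text
time: 17.55
tool_pos: [539.8, 135.4, 191.5]
tcp_rot: [-3.141, -0.0, 0.001]
contact_force: [-0.2, -0.6, -0.7]
grip_width: 32.6
finger_force: 30.0
```

```bash
python3 - <<'E'
from h import *
print(bot.get_obs()['tool_pos'])
p,im,d=cam('wrist'); cv2.imwrite('pics/w4.png',im[...,::-1])
for c in((604,134),(597,134)): prt('S',plate(p,im,42,42.5,c,6))
E
```

```text
[539.8321207  135.36194955 191.52588279]
S (array([605.1, 133.4]), 424, 36, np.float64(0.66))
S (array([605.1, 133.4]), 424, 36, np.float64(0.66))
```

View pics/w4.png

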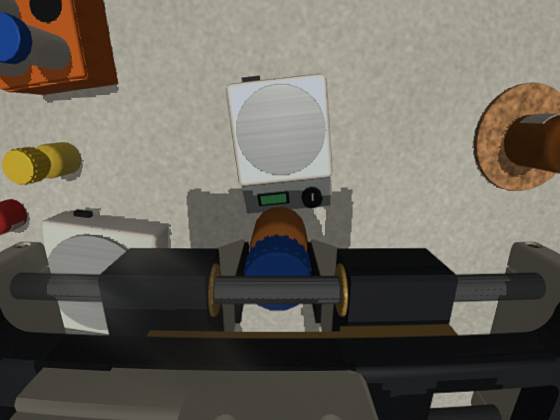

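The small plate is clear at (281,128) and fits at (605.1,133.4), which agrees with the top view (604.7,134.3). The small bottle hangs straight in the gripper.

Call:
{"method": "step_arm", "body": {"deltas": [[0, 0.05, 0.002, 0, 0], [0, 0.05, 0.001, 0, 0], [0, 0.03, 0, 0, 0], [0, 0, 0, 0.05, 0], [0, 0, 0, 0.05, 0], [0, 0, 0, 0.04, 0], [0, 0, 0, 0.02, 0], [0, 0, 0, 0, 0]]}}

```text
time: 18.4
tool_pos: [604.1, 133.9, 109.9]
tcp_rot: [3.141, 0.003, 0.002]
contact_force: [0.3, 0.3, -0.6]
grip_width: 32.1
finger_force: 30.0
```

Call:
{"method": "step_arm", "body": {"deltas": [[0, 0, 0, 0.01, 0], [0, 0, 0, 0.006, 0], [0, 0, 0, 0.004, 0], [0, 0, 0, 0.003, 0], [0, 0, 0, 0, 0], [0, 0, 0, 0, 0]]}}

```text
time: 19.0
tool_pos: [605.3, 133.0, 99.9]
tcp_rot: [3.142, -0.0, 0.0]
contact_force: [-0.0, 0.5, 0.1]
grip_width: 32.3
finger_force: 30.0
```

Call:
{"method": "step_arm", "body": {"deltas": [[0, 0, 0, 0.0015, 0], [0, 0, 0, 0.0015, 0], [0, 0, 0, 0, 0], [0, 0, 0, 0, 0]]}}

```text
time: 19.4
tool_pos: [605.1, 133.0, 98.1]
tcp_rot: [3.142, 0.0, 0.0]
contact_force: [-0.0, 0.5, -0.6]
grip_width: 32.3
finger_force: 30.0
```

Call:
{"method": "step_arm", "body": {"deltas": [[1, 0, 0, 0, 0], [1, 0, 0, 0, 0], [1, 0, 0, 0, 0], [1, 0, 0, 0, 0], [1, 0, 0, 0, 0], [1, 0, 0, -0.03, 0], [1, 0, 0, -0.06, 0], [1, 0, 0, -0.08, 0]]}}

```text
time: 20.2
tool_pos: [604.0, 132.9, 182.3]
tcp_rot: [3.141, 0.004, 0.0]
contact_force: [0.9, 0.9, 0.7]
grip_width: 90.3
finger_force: 0.0
```

Call:
{"method": "step_arm", "body": {"deltas": [[1, -0.06, 0, -0.03, 0], [1, -0.06, 0, 0, 0], [1, 0, 0, 0, 0]]}}

```text
time: 20.5
tool_pos: [542.1, 133.2, 198.9]
tcp_rot: [3.142, 0.001, 0.001]
contact_force: [0.2, 0.1, 0.4]
grip_width: 92.0
finger_force: 0.0
```

```bash
python3 - <<'E'
from h import *
for i in range(2): bot.capture('wrist')
print(bot.get_obs()['tool_pos'])
p,im,d=cam('wrist')
prt('cap s',cap(p,im,42+74,16.5,(605,133))); prt('S',plate(p,im,42,42.5,(605,133),6)); prt('cap m',cap(p,im,113,26,(599,-140)))
E
```

```text
[545.2690732  133.06032388 198.68519129]
cap s (array([605.6, 132.5]), 191, 36, np.float64(0.77))
S (array([605.4, 133.5]), 376, 36, np.float64(0.58))
cap m (array([ 599., -140.]), 0, 0, np.float64(nan))h.py:24: RuntimeWarning: Mean of empty slice.
  return c.round(1),len(q),len(np.unique((a*180/np.pi//10))),abs(res).mean().round(2)
  ret = ret.dtype.type(ret / rcount)
```

Call:
{"method": "step_arm", "body": {"deltas": [[1, 0, 0.05, 0, 0], [1, 0, 0.09, 0, 0], [1, 0, 0.09, 0, 0], [1, 0, 0.09, 0, 0], [1, 0, 0.09, 0, 0], [1, 0, 0.09, 0, 0], [1, 0, 0.046, 0, 0], [1, 0, 0, 0, 0]]}}

```text
time: 21.45
tool_pos: [546.0, -143.8, 197.5]
tcp_rot: [3.141, -0.0, -0.004]
contact_force: [0.4, 0.1, 0.4]
grip_width: 92.0
finger_force: 0.0
```

```bash
python3 - <<'E'
from h import *
for i in range(3): bot.capture('wrist')
print(bot.get_obs()['tool_pos'])
p,im,d=cam('wrist')
prt('cap m',cap(p,im,113,26,(599,-140)))
E
```

```text
[ 545.62742054 -139.51320305  197.74729824]
cap m (array([ 598.5, -137.8]), 280, 36, np.float64(1.03))
```

Call:
{"method": "step_arm", "body": {"deltas": [[1, 0.06, -0.002, 0, 0], [1, 0.047, 0, 0, 0], [1, 0, 0, 0.06, 0], [1, 0, 0, 0.06, 0], [1, 0, 0, 0.04, 0], [1, 0, 0, 0.03, 0], [1, 0, 0, 0.017, 0], [1, 0, 0, 0, 0]]}}

```text
time: 22.45
tool_pos: [598.4, -137.7, 93.7]
tcp_rot: [-3.141, 0.002, 0.002]
contact_force: [0.3, -0.9, -0.2]
grip_width: 91.8
finger_force: 0.0
```

Call:
{"method": "step_arm", "body": {"deltas": [[0, 0, 0, 0, 0], [0, 0, 0, 0, 0], [0, 0, 0, 0, 0], [0, 0, 0, 0, 0], [0, 0, 0, 0, 0], [0, 0, 0, 0, 0], [0, 0, 0, 0, 0]]}}

```text
time: 23.15
tool_pos: [598.9, -139.0, 94.9]
tcp_rot: [3.141, -0.0, 0.0]
contact_force: [0.0, 1.2, 1.7]
grip_width: 51.7
finger_force: 30.0
```

Call:
{"method": "step_arm", "body": {"deltas": [[0, 0, 0, -0.02, 0], [0, 0, 0, -0.06, 0], [0, 0, 0, -0.07, 0], [0, 0, 0, -0.07, 0], [0, 0, 0, -0.06, 0], [0, -0.01, -0.03, 0, 0], [0, -0.02, -0.06, 0, 0], [0, -0.026, -0.08, 0, 0]]}}

```text
time: 23.95
tool_pos: [569.5, -53.5, 233.3]
tcp_rot: [-3.141, 0.002, -0.002]
contact_force: [0.7, -0.2, -2.1]
grip_width: 51.1
finger_force: 30.0
```

Call:
{"method": "step_arm", "body": {"deltas": [[0, -0.026, -0.08, 0, 0], [0, -0.026, -0.08, 0, 0], [0, -0.026, -0.08, 0, 0], [0, -0.026, -0.08, 0, 0], [0, -0.026, -0.08, 0, 0], [0, -0.026, -0.08, 0, 0], [0, -0.026, -0.08, 0, 0], [0, -0.026, -0.08, 0, 0]]}}

```text
time: 24.75
tool_pos: [464.3, 267.6, 233.4]
tcp_rot: [3.141, 0.002, 0.001]
contact_force: [1.4, 0.1, -1.8]
grip_width: 51.3
finger_force: 30.0
```

Call:
{"method": "step_arm", "body": {"deltas": [[0, -0.025, -0.07, 0, 0], [0, -0.01, -0.04, 0, 0], [0, -0.005, -0.021, 0, 0], [0, 0, 0, 0.03, 0], [0, 0, 0, 0.05, 0], [0, 0, 0, 0.05, 0], [0, 0, 0, 0.03, 0], [0, 0, 0, 0, 0]]}}

```text
time: 25.55
tool_pos: [444.8, 329.9, 151.7]
tcp_rot: [3.138, 0.006, -0.0]
contact_force: [-0.7, 0.3, -2.5]
grip_width: 51.3
finger_force: 30.0
```

Remaining descent is 13 mm.

Call:
{"method": "step_arm", "body": {"deltas": [[0, 0, 0, 0.01, 0], [0, 0, 0, 0.006, 0], [0, 0, 0, 0.004, 0], [0, 0, 0, 0.003, 0], [0, 0, 0, 0, 0], [0, 0, 0, 0, 0]]}}

```text
time: 26.15
tool_pos: [446.6, 331.5, 143.4]
tcp_rot: [-3.141, -0.0, 0.001]
contact_force: [-0.3, 0.3, -1.8]
grip_width: 51.4
finger_force: 30.0
```

Call:
{"method": "step_arm", "body": {"deltas": [[0, 0, 0, 0.0015, 0], [0, 0, 0, 0.0015, 0], [0, 0, 0, 0, 0], [0, 0, 0, 0, 0]]}}

```text
time: 26.55
tool_pos: [446.6, 331.5, 141.9]
tcp_rot: [-3.141, -0.0, 0.001]
contact_force: [-1.0, -0.6, 0.4]
grip_width: 51.2
finger_force: 30.0
```

Landed: the weight has come off the wrist.

Call:
{"method": "step_arm", "body": {"deltas": [[1, 0, 0, 0, 0], [1, 0, 0, 0, 0], [1, 0, 0, 0, 0], [1, 0, 0, 0, 0], [1, 0, 0, -0.03, 0], [1, 0, 0, -0.06, 0], [1, 0, 0, -0.08, 0], [1, 0, 0, -0.02, 0]]}}

```text
time: 27.35
tool_pos: [448.1, 332.3, 241.1]
tcp_rot: [-3.138, -0.007, 0.001]
contact_force: [-0.1, -0.2, -0.3]
grip_width: 91.9
finger_force: 0.0
```

Call:
{"method": "step_arm", "body": {"deltas": [[1, -0.06, 0, 0, 0], [1, -0.06, 0, 0, 0], [1, 0, 0, 0, 0], [1, 0, 0, 0, 0], [1, 0, 0, 0, 0]]}}

```text
time: 27.85
tool_pos: [387.3, 331.5, 236.6]
tcp_rot: [-3.142, -0.001, 0.0]
contact_force: [-0.1, 0.9, 0.0]
grip_width: 91.5
finger_force: 0.0
```

```bash
python3 - <<'E'
from h import *
print(bot.get_obs()['tool_pos'])
p,im,d=cam('wrist')
prt('cap m',cap(p,im,160,26,(446,332))); prt('M',plate(p,im,55,57.5,(446,332)))
p,im,d=cam('side'); cv2.imwrite('pics/side2.png',im[...,::-1])
E
```

```text
[387.34833195 331.46587953 236.56179051]
cap m (array([446.2, 332.7]), 305, 36, np.float64(1.02))
M (array([446.5, 331.9]), 530, 36, np.float64(0.87))
```

View pics/side2.png

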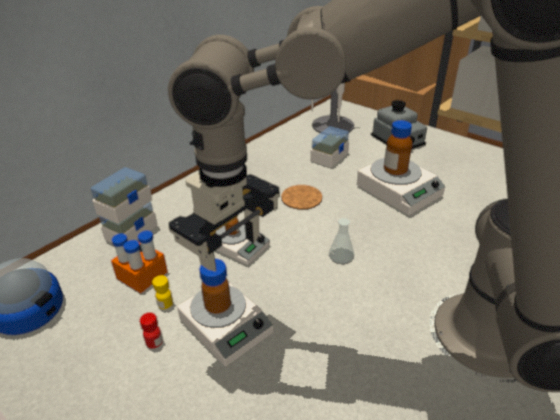

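The large bottle at (398,150), the medium at (215,287) and the small at (232,225), partly behind the gripper, all stand on their own stirrers. The cork is empty, the bystanders haven't moved and the gripper is clear.

```bash
python3 -c "
from plant import bot
print(bot.close_job())"
```

```text
the job is handed in; nothing more can be done
None
```

I handed the job in at about 28 s: all three bottles stand upright on the stirrers of their own size, each within about 1.5 mm of the plate centre by camera measurement, with the cork mat empty and the flask, tip box and tube rack undisturbed; no verdict was returned.

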